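# Set the reorder tags of the consumables rack

## Robot

A 6-joint arm with a two-finger parallel gripper is mounted at the origin on a cart in front of the work surface, level with it; the furniture and walls round the work are solid. World frame = base frame: x ahead of the robot, y to its left, z up, the work surface at z = 0. Lengths are in m, angles in rad, forces in N, time in s.
With the tool pointing down it reaches from about 0.25 to 0.775 m from the base axis. Payload 4 kg.
Tool frame: the origin (TCP) lies on the centre line of the jaws, within the pads' length; the fingertips stand manip.tip_extent ahead of it and the grasp point (between the pads) lies 2 mm behind it (manip.tip_extent is the distance from the TCP to the fingertips, in m); z points along the fingers, y is the line along which they close (so a half turn about z gives the same grasp; the last joint's range is limited). The gripper opens to 85 mm and grips with 20 to 120 N. Pads are 22 mm wide; open, the fingers measure 114 mm over their backs; the gripper's body (76 mm by 85 mm) begins 54 mm behind the grasp point. The pads swing forward as they close: fully open they stand 13 mm farther back than shut.
Start: joints at [-1.266, 0.087, 1.371, -0, 1.684, -0.103], TCP at [0.218, -0.505, 0.248] pointing down, gripper open.
Joint ranges: [-3.1, 3.1], [-0.76, 2.03], [0.27, 2.55], [-1.08, 4.22], [0.17, 2.65], [-2.57, 2.57]. Speed limits (rad/s): [2.79, 2.79, 3.14, 3.14, 3.14, 3.14].

## Interface

Orientations are given as a unit quaternion [x, y, z, w].
In Python, from bench import manip, eyes, job_done gives the robot as it stands.
- The arm moves only by the tool arm_command, never from a script. Its argument "steps" is a list of rows, each a list of 3 entries, a list of its own where there are three numbers: the turn, a rotation vector about the world's x, y, z in rad, then the shift along the world's x, y, z in m, then the finger opening in m, from 0 to 0.0854. In form: [[[ax, ay, az], [x, y, z], fingers], ...]. A call has 1 to 12 rows; each row is the pose to reach, as a shift and turn from the pose commanded when the call began; what a row does not reach only later rows make up. A row lasts 1/8 s, in which the tool goes at most 62.5 mm and 10.7 degrees, less where a joint would pass 70% of its speed; a pose out of reach is approached as far as the arm can. A call with a gripper value outside its range is refused whole. The fingers move at their own pace and stop on an object; "newtons" is the grip in N (left out, the last holds). Time passes only in rows, so rows that repeat a pose let the fingers close. It gives the time, the measured TCP pose, the force, the opening and the grip force at its end, in the units of the state.
- manip.read_state(): the state, without advancing time (a new reading comes with each control period).
- eyes.capture(name): name is "scene" or "top" or "wrist"; returns (picture, depth): 400x640x3 uint8, red, green, blue; 400x640 float32, m along the optical axis (not along the pixel's ray), 0 where there is no reading.
- eyes.calibration(name): a dict with "K" (3x3 intrinsics, pixels), "extrinsics" (4x4, takes a point from world to camera coordinates); the wrist camera has in their place "T_tool_cam" (4x4, takes a point from camera to tool coordinates, whose origin is the TCP and whose axes are the flange's). Camera axes: x right, y up, looking along -z (the intrinsics and any distortion apply to the point x, -y, -z); pixel columns grow to the right and rows downward; lengths in m; the calibration is good to about 2 mm. A picture is of the moment at which its call begins: read the wrist's pose just before it. calibration takes no time and is no camera call.
- job_done(): hands the job in; it is judged then, once.
The state is a dict: "time_s": time; "q": joint angles; "qvel": joint speeds; "joint_efforts": joint torques, N m; "ee_pos": TCP position; "ee_rot": TCP orientation; "force": force on the tool from outside, world axes, zero at the start; "ft_torque": the same for the moment, N m; "gripper_width": finger opening in m; "grip_force": force on a finger pad.
Only numpy, scipy, OpenCV 4.12 (cv2) and the standard library are available. Lean on these libraries where they do the work, as an engineer would, in place of code of your own. Each camera call takes 0.05 s, during which the arm holds its last target. There are 200 camera calls.

## Task

Stock has come and gone on the consumables rack and its reorder tags no longer match: with a fingertip, gently push over the hinged tags that read wrong, so that each full bin has its tag lying green face up and each empty bin has its tag lying red face up. Leave the tags that are already right as they are, do not pinch or force a tag, and do not shift or lift any bin or disturb the other things on the bench.

Things in the scene. Friction and masses are not known exactly. Their poses are not given: they have to be found in the camera images.
- rack: Grey sheet-metal stock rack standing on the bench, fixed, 190 mm deep, 470 mm wide, tray 6 mm thick; origin under its centre, x to its back, y along it to the left seen from the front. Four bins stand in its bays, 116 mm apart; on the strip along its front, straight in front of each bin, is a fixed black tag base, 58 mm wide, with one hinged status tag.
- tag_a (a joint): Hinge of a status tag that turns over like a book page. 0: leans to the left (rack +y), green face up; 1.466 rad: leans to the right (rack -y), red face up. It swings freely: pushed past the upright (0.73) it falls over and stays by its weight. Starts green up. Which bay it stands at differs from start to start.
- tag_a_hinge (a point): Middle of the hinge line of tag_a, 39 mm above the bench. The hinge line runs from the front to the back of the rack, rising 16 degrees to the back. The bin it belongs to stands straight behind it, bin centre about 92 mm farther back.
- tag_a_edge (a point): Middle of the white rolled free edge (6 mm thick, 44 mm long) of tag_a, a stiff plastic flap 4 mm thick, about 30 g. It lies 33 mm from the hinge; at rest 22 mm beside it and 24 mm above it, sticking out 20 mm past the short wing that the tag lies on; the bare wing opposite has the colour of the face then up. A neighbour edge that leans towards it is 66 mm away.
- tag_b (a joint): Hinge of a status tag that turns over like a book page. 0: leans to the left (rack +y), green face up; 1.466 rad: leans to the right (rack -y), red face up. It swings freely: pushed past the upright (0.73) it falls over and stays by its weight. Starts green up. Which bay it stands at differs from start to start.
- tag_b_hinge (a point): Middle of the hinge line of tag_b, 39 mm above the bench. The hinge line runs from the front to the back of the rack, rising 16 degrees to the back. The bin it belongs to stands straight behind it, bin centre about 92 mm farther back.
- tag_b_edge (a point): Middle of the white rolled free edge (6 mm thick, 44 mm long) of tag_b, a stiff plastic flap 4 mm thick, about 30 g. It lies 33 mm from the hinge; at rest 22 mm beside it and 24 mm above it, sticking out 20 mm past the short wing that the tag lies on; the bare wing opposite has the colour of the face then up. A neighbour edge that leans towards it is 66 mm away.
- tag_c (a joint): Hinge of a status tag that turns over like a book page. 0: leans to the left (rack +y), green face up; 1.466 rad: leans to the right (rack -y), red face up. It swings freely: pushed past the upright (0.73) it falls over and stays by its weight. Starts red up. Which bay it stands at differs from start to start.
- tag_c_hinge (a point): Middle of the hinge line of tag_c, 39 mm above the bench. The hinge line runs from the front to the back of the rack, rising 16 degrees to the back. The bin it belongs to stands straight behind it, bin centre about 92 mm farther back.
- tag_c_edge (a point): Middle of the white rolled free edge (6 mm thick, 44 mm long) of tag_c, a stiff plastic flap 4 mm thick, about 30 g. It lies 33 mm from the hinge; at rest 22 mm beside it and 24 mm above it, sticking out 20 mm past the short wing that the tag lies on; the bare wing opposite has the colour of the face then up. A neighbour edge that leans towards it is 66 mm away.
- tag_d (a joint): Hinge of a status tag that turns over like a book page. 0: leans to the left (rack +y), green face up; 1.466 rad: leans to the right (rack -y), red face up. It swings freely: pushed past the upright (0.73) it falls over and stays by its weight. Starts red up. Which bay it stands at differs from start to start.
- tag_d_hinge (a point): Middle of the hinge line of tag_d, 39 mm above the bench. The hinge line runs from the front to the back of the rack, rising 16 degrees to the back. The bin it belongs to stands straight behind it, bin centre about 92 mm farther back.
- tag_d_edge (a point): Middle of the white rolled free edge (6 mm thick, 44 mm long) of tag_d, a stiff plastic flap 4 mm thick, about 30 g. It lies 33 mm from the hinge; at rest 22 mm beside it and 24 mm above it, sticking out 20 mm past the short wing that the tag lies on; the bare wing opposite has the colour of the face then up. A neighbour edge that leans towards it is 66 mm away.
- bin_crucibles_mid (a point): Centre, half-way up, of an open blue bin, 92 mm deep, 85 mm wide, 46 mm high (front wall 26 mm), loose in a bay of the rack; full of small grey crucibles (nine). Its rim is 52 mm above the bench.
- bin_rings_mid (a point): Centre, half-way up, of an open blue bin, 92 mm deep, 85 mm wide, 46 mm high (front wall 26 mm), loose in a bay of the rack; full of red and black seal rings. Its rim is 52 mm above the bench.
- bin_empty_1_mid (a point): Centre, half-way up, of an open blue bin, 92 mm deep, 85 mm wide, 46 mm high (front wall 26 mm), loose in a bay of the rack; empty. Its rim is 52 mm above the bench.
- bin_empty_2_mid (a point): Centre, half-way up, of an open blue bin, 92 mm deep, 85 mm wide, 46 mm high (front wall 26 mm), loose in a bay of the rack; empty. Its rim is 52 mm above the bench.
- marker: White marker pen with blue cap, 132 mm long, 14 mm thick, loose in front of the rack; origin under its middle.
- crucible_tongs: Steel crucible tongs, 143 x 59 mm, 8 mm thick, loose in front of the rack; origin under the middle.
- rubber_bulb: Red rubber pipette bulb, 70 x 42 mm, 43 mm high, loose, left of the rack; origin under its middle.
- weight: Brass weight, 32 mm across, 42 mm high, loose in front of the rack; origin under its middle.
There are look-alikes about, which are no part of the job. Leave any orange look-alike of the part that bears bin_empty_2_mid alone.

How it is judged:
At the end, for the whole second after the job is handed in: The tag in front of each full bin (crucibles, seal rings) lies fully over on its left, green face up (joint under 0.10 rad), the tag in front of each empty bin fully over on its right, red face up (over 1.37 rad), all four at rest, and every bin is within 15 mm of where it stood (((horizontal distance between bin_crucibles_mid and tag_a_hinge below 0.12 m and value of joint tag_a below 0.1 rad) or (horizontal distance between bin_empty_1_mid and tag_a_hinge below 0.12 m and value of joint tag_a above 1.37 rad)) and velocity of joint tag_a between -0.05 and 0.05 rad/s and ((horizontal distance between bin_crucibles_mid and tag_b_hinge below 0.12 m and value of joint tag_b below 0.1 rad) or (horizontal distance between bin_empty_1_mid and tag_b_hinge below 0.12 m and value of joint tag_b above 1.37 rad)) and velocity of joint tag_b between -0.05 and 0.05 rad/s and ((horizontal distance between bin_rings_mid and tag_c_hinge below 0.12 m and value of joint tag_c below 0.1 rad) or (horizontal distance between bin_empty_2_mid and tag_c_hinge below 0.12 m and value of joint tag_c above 1.37 rad)) and velocity of joint tag_c between -0.05 and 0.05 rad/s and ((horizontal distance between bin_rings_mid and tag_d_hinge below 0.12 m and value of joint tag_d below 0.1 rad) or (horizontal distance between bin_empty_2_mid and tag_d_hinge below 0.12 m and value of joint tag_d above 1.37 rad)) and velocity of joint tag_d between -0.05 and 0.05 rad/s and distance of each of bin_crucibles_mid, bin_rings_mid, bin_empty_1_mid, bin_empty_2_mid from where it was at the start of the episode below 0.015 m); the robot touches nothing.
It fails at once if a tag that already read right was turned ((horizontal distance between bin_crucibles_mid and tag_a_hinge below 0.12 m and value of joint tag_a above 0.45 rad) or (horizontal distance between bin_crucibles_mid and tag_b_hinge below 0.12 m and value of joint tag_b above 0.45 rad) or (horizontal distance between bin_empty_2_mid and tag_c_hinge below 0.12 m and value of joint tag_c below 1.02 rad) or (horizontal distance between bin_empty_2_mid and tag_d_hinge below 0.12 m and value of joint tag_d below 1.02 rad)).
It fails at once if a tag was pinched or forced (more than 18 N from the gripper) (contact force between any of the fingers, the arm and tag_a above 18 N or contact force between any of the fingers, the arm and tag_b above 18 N or contact force between any of the fingers, the arm and tag_c above 18 N or contact force between any of the fingers, the arm and tag_d above 18 N).
It fails at once if a bin was shifted, lifted or tipped (distance of any of bin_crucibles_mid, bin_rings_mid, bin_empty_1_mid, bin_empty_2_mid from where it was at the start of the episode above 0.015 m or angle between any of bin_crucibles_mid, bin_rings_mid, bin_empty_1_mid, bin_empty_2_mid's own z axis and vertical above 0.15 rad).
It fails at once if a bystander was moved (distance of any of marker, crucible_tongs, rubber_bulb, weight from where it was at the start of the episode above 0.025 m).
It also fails if it takes over 35 s, if anything falls off the work surface, if the arm or the gripper's body presses on something with over 40 N, if the wrist force passes 120 N, or if a joint passes its speed limit or range.

## Working session

There is one attempt and no reset: what is moved stays moved. The work goes in short steps, Python scripts to look and compute and a tool call to move; the robot and the scene stay as the last step left them, time stands still between calls to the robot, and variables do not carry over. Pictures are saved under pics/ and viewed, at most 10 in all, crops included, and the job is handed in when it is done.

Besides the shell and the picture viewer there is one more tool, called as name(argument=value, ...), one argument or row to a line, values as JSON. arm_command: Moves the arm, as the interface text tells. Its arguments: {"type":"object","properties":{"steps":{"type":"array"},"newtons":{"type":"number"}},"required":["steps"]}

```bash
mkdir -p pics; cat > h.py <<'E'
import numpy as np, cv2
from bench import manip, eyes
def cap(n,f):
    p,d=eyes.capture(n); cv2.imwrite('pics/'+f+'.png',p[:,:,::-1]); np.savez('pics/'+f,p=p,d=d); return p,d
def pts(n,d):
    c=eyes.calibration(n);K=np.array(c['K']);E=np.linalg.inv(np.array(c['extrinsics']))
    v,u=np.mgrid[:d.shape[0],:d.shape[1]]
    P=np.stack([(u-K[0,2])/K[0,0]*d,-(v-K[1,2])/K[1,1]*d,-d],-1)
    return P@E[:3,:3].T+E[:3,3]
E
python3 - <<'E'
from h import *
print(manip.read_state(), manip.tip_extent)
for n in('scene','top'):
    cap(n,n+'0'); print(eyes.calibration(n))
E
```

```text
{'time_s': 0.0, 'q': array([-1.26608946e+00,  8.79662692e-02,  1.37230036e+00, -7.21358506e-06,
        1.68356805e+00, -1.03078608e-01]), 'qvel': array([-0.00043058,  0.00102998, -0.00133887,  0.00138794,  0.00012871,
       -0.00147372]), 'joint_efforts': array([-1.00557147e-03, -3.51863837e+01, -3.13274288e+01, -3.38784139e-04,
        1.07339351e-02,  9.04647322e-06]), 'ee_pos': array([ 0.21798212, -0.50445376,  0.24710952]), 'ee_rot': array([ 9.79285252e-01,  2.02482438e-01, -1.16388712e-04, -1.11496003e-03]), 'force': array([ 0.5948626 , -0.82772111,  0.14719469]), 'ft_torque': array([-0.008721  ,  0.01441515,  0.00612511]), 'grip_force': 0.0, 'gripper_width': 0.0852511295790236} 0.017
{'K': array([[375.78262172,   0.        , 317.075091  ],
       [  0.        , 375.78262172, 207.17086681],
       [  0.        ,   0.        ,   1.        ]]), 'extrinsics': array([[-0.65096373, -0.75910445,  0.00258009,  0.18482701],
       [ 0.32286586, -0.27379165,  0.9059778 , -0.28068536],
       [-0.68702537,  0.59059171,  0.42331735, -0.92800827],
       [ 0.        ,  0.        ,  0.        ,  1.        ]])}
{'K': array([[408.86299706,   0.        , 322.37303732],
       [  0.        , 408.86299706, 195.36626502],
       [  0.        ,   0.        ,   1.        ]]), 'extrinsics': array([[-0.01565464, -0.99985263,  0.00704583, -0.23024253],
       [ 0.99681869, -0.01505559,  0.07826768, -0.53466947],
       [-0.07815006,  0.00824866,  0.99690748, -1.35102759],
       [ 0.        ,  0.        ,  0.        ,  1.        ]])}
```

View pics/scene0.png

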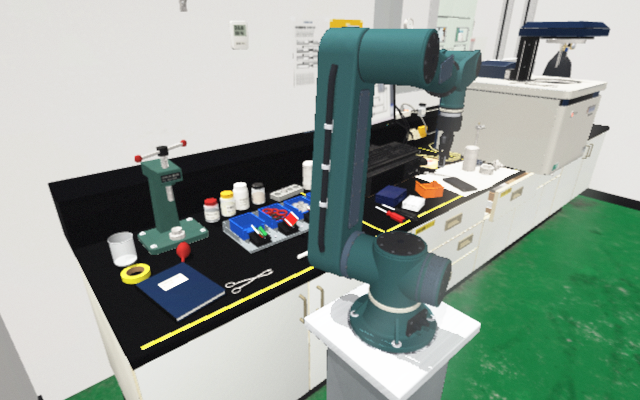

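View pics/top0.png

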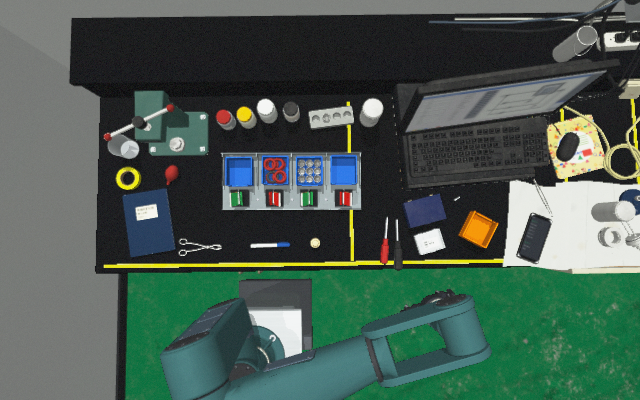

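The top view shows the bays from the left: empty/green tag (237,199), rings/red (274,199), crucibles/green (308,199), empty/red (344,199). The first two tags are wrong. The only look-alike is the orange tray at (478,229). I'll check this in a close crop and measure.

```bash
python3 - <<'E'
from h import *
z=np.load('pics/top0.npz');p,d=z['p'],z['d']
c=p[145:215,215:370,::-1];cv2.imwrite('pics/crop.png',cv2.resize(c,None,fx=5,fy=5,interpolation=cv2.INTER_CUBIC))
P=pts('top',d)
# blue bins
hsv=cv2.cvtColor(p,cv2.COLOR_RGB2HSV).astype(int)
H,S,V=hsv[...,0],hsv[...,1],hsv[...,2]
roi=np.zeros(H.shape,bool);roi[150:212,218:366]=1
def comps(m,mina,name):
    n,l,s,cc=cv2.connectedComponentsWithStats((m&roi).astype('uint8'))
    for i in range(1,n):
        if s[i,4]>=mina:
            q=P[l==i]; print(name,s[i],cc[i].round(1),np.median(q,0).round(4),q.min(0).round(3),q.max(0).round(3))
comps((H>100)&(H<125)&(S>150),100,'blue')
roi[:186]=0
comps((H>50)&(H<90)&(S>120),15,'green')
comps(((H<8)|(H>172))&(S>120),15,'red')
comps((S<40)&(V>215),5,'white')
comps(V<40,15,'black')
E
```

```text
blue [262 155  27  30 258] [275.2 169.3] [ 0.6185 -0.0799  0.0375] [ 0.57  -0.127  0.002] [ 0.674 -0.038  0.057]
blue [330 155  27  30 778] [343.4 169.4] [ 0.6183 -0.3106  0.0105] [ 0.424 -0.352 -0.   ] [ 0.663 -0.227  1.39 ]
blue [225 157  28  30 815] [238.5 171.1] [0.6175 0.044  0.0105] [ 0.424 -0.227  0.   ] [0.669 0.092 1.39 ]
blue [296 156  27  30 277] [309.4 170.6] [ 0.6112 -0.1992  0.0405] [ 0.424 -0.239  0.003] [ 0.661 -0.152  1.39 ]
green [239 191   4  15  37] [240.8 198.6] [0.5213 0.0305 0.0433] [0.502 0.026 0.022] [0.549 0.04  0.055]
green [310 191   3  14  40] [311.  197.8] [ 0.521  -0.2007  0.0455] [ 0.424 -0.227  0.018] [ 0.544 -0.196  1.39 ]
green [231 193   8  13  76] [234.1 199. ] [0.5211 0.0506 0.0532] [0.501 0.04  0.04 ] [0.541 0.059 0.068]
green [303 192   5  14  64] [305.  198.7] [ 0.5177 -0.181   0.0544] [ 0.498 -0.188  0.041] [ 0.54  -0.174  0.069]
red [268 191   5  15  45] [270.  197.8] [ 0.5232 -0.0655  0.0454] [ 0.424 -0.227  0.024] [ 0.548 -0.057  1.39 ]
red [339 191   3  14  40] [340.  197.8] [ 0.5195 -0.2961  0.0471] [ 0.5   -0.3    0.033] [ 0.544 -0.293 
[... 662 characters left out ...]
6 0.064 0.074]
white [279 194   1  12  12] [279.  199.5] [ 0.5163 -0.0969  0.0635] [ 0.499 -0.098  0.056] [ 0.534 -0.096  0.075]
white [301 194   1  11  11] [301. 199.] [ 0.5168 -0.1686  0.0669] [ 0.501 -0.169  0.06 ] [ 0.532 -0.168  0.074]
white [257 209   9   1   9] [261. 209.] [ 0.489  -0.0314  0.0112] [ 0.489 -0.044  0.003] [ 0.489 -0.017  0.015]
black [218 186 131  26 350] [266.8 206.9] [ 4.844e-01 -2.960e-02 -1.000e-04] [ 0.478 -0.325 -0.009] [0.571 0.118 0.009]
black [353 186  13  26 128] [362.5 199.8] [ 5.146e-01 -3.770e-01  1.000e-04] [ 0.477 -0.385 -0.009] [ 0.563 -0.342  0.007]
black [243 192   3  13  25] [243.7 198.5] [0.5256 0.0246 0.0267] [0.506 0.019 0.018] [0.545 0.028 0.037]
```

View pics/crop.png

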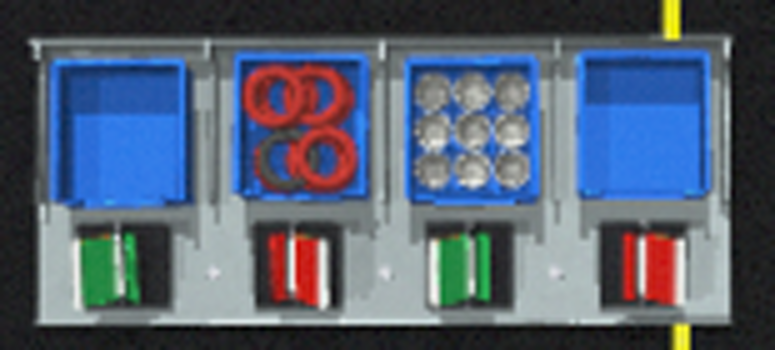

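The crop confirms the choice: the left tag (empty bin, green) must go to -y and the second tag (rings, red) to +y. The other two are right. I'll close the fingers, turn the jaw line along x and move above the left side of tag 1.

arm_command(
  steps=[
    [[0,0,0.18],[0.025,0.05,0],0],
    [[0,0,0.36],[0.05,0.1,0],0],
    [[0,0,0.54],[0.075,0.15,0],0],
    [[0,0,0.72],[0.1,0.2,0],0],
    [[0,0,0.9],[0.125,0.25,-0.01],0],
    [[0,0,1.08],[0.15,0.3,-0.02],0],
    [[0,0,1.163],[0.175,0.35,-0.03],0],
    [[0,0,1.163],[0.2,0.4,-0.04],0],
    [[0,0,1.163],[0.225,0.45,-0.05],0],
    [[0,0,1.163],[0.25,0.5,-0.05],0],
    [[0,0,1.163],[0.275,0.55,-0.05],0],
    [[0,0,1.163],[0.297,0.6,-0.05],0],
  ],
)

```text
time_s: 1.6
ee_pos: [0.5155, 0.0969, 0.1978]
ee_rot: [0.707, 0.707, -0.0, -0.0]
force: [0.4, -0.8, 0.3]
gripper_width: 0.0001
grip_force: 0.0
```

arm_command(
  steps=[
    [[0,0,0],[0,0,0],0],
    [[0,0,0],[0,0,0],0],
  ],
)

```text
time_s: 1.85
ee_pos: [0.5147, 0.0949, 0.1977]
ee_rot: [0.707, 0.707, -0.001, -0.0]
force: [-0.6, -0.7, -0.1]
gripper_width: -0.0
grip_force: 0.0
```

```bash
python3 - <<'E'
from h import *
from scipy.spatial.transform import Rotation as R
s=manip.read_state();print(s['time_s'],s['ee_pos'],R.from_quat(s['ee_rot']).as_matrix().round(3),s['gripper_width'],manip.tip_extent,s['force'])
p,d=cap('wrist','w1')
c=eyes.calibration('wrist');print(c['T_tool_cam'])
E
```

```text
1.85 [0.51466328 0.09491377 0.19765272] [[-0.001  1.    -0.002]
 [ 1.     0.001 -0.001]
 [-0.001 -0.002 -1.   ]] -2.1716261548669563e-05 0.017 [-0.58124051 -0.73573238 -0.07904996]
[[-7.56973864e-04  9.61570807e-01  2.74556025e-01  7.00828401e-02]
 [ 9.99999377e-01  5.02771766e-04  9.96236526e-04  2.55331551e-04]
 [ 8.19912942e-04  2.74556608e-01 -9.61570589e-01 -1.26452450e-01]
 [ 0.00000000e+00  0.00000000e+00  0.00000000e+00  1.00000000e+00]]
```

View pics/w1.png

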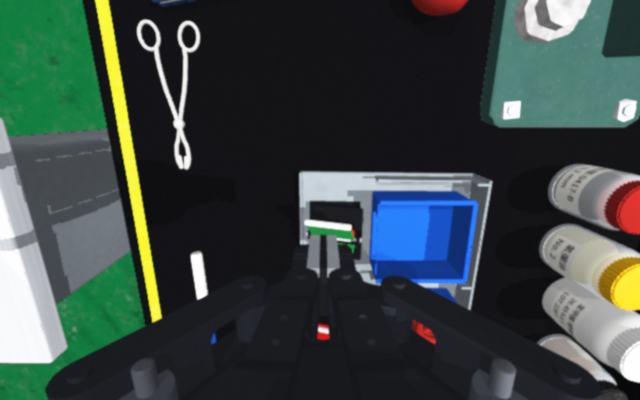

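The wrist view shows tag 1's white edge at about (330,229), the empty bin behind it, and the closed fingertips near (325,245). I'll use depth to refine the edge position.

```bash
python3 - <<'E'
from h import *
from scipy.spatial.transform import Rotation as R
s=manip.read_state();z=np.load('pics/w1.npz');p,d=z['p'],z['d']
c=eyes.calibration('wrist');K=np.array(c['K']);T=np.array(c['T_tool_cam'])
v,u=np.mgrid[:400,:640]
P=np.stack([(u-K[0,2])/K[0,0]*d,-(v-K[1,2])/K[1,1]*d,-d],-1)@T[:3,:3].T+T[:3,3]
W=P@R.from_quat(s['ee_rot']).as_matrix().T+s['ee_pos']
m=np.zeros((400,640),bool);m[215:240,300:360]=1
m&=(p.min(-1)>190)
q=W[m];print(m.sum(),np.median(q,0),q.min(0),q.max(0))
E
```

```text
284 [0.5191032  0.06494137 0.06596053] [0.49650258 0.0405643  0.04320281] [0.53917503 0.0679253  0.07212997]
```

arm_command(
  steps=[
    [[0,0,0],[0.002,0.002,-0.04],0],
    [[0,0,0],[0.002,0.002,-0.085],0],
    [[0,0,0],[0.002,0.002,-0.115],0],
    [[0,0,0],[0.002,0.002,-0.125],0],
    [[0,0,0],[0.002,-0.008,-0.125],0],
    [[0,0,0],[0.002,-0.014,-0.125],0],
    [[0,0,0],[0.002,-0.02,-0.125],0],
    [[0,0,0],[0.002,-0.026,-0.125],0],
    [[0,0,0],[0.002,-0.032,-0.125],0],
    [[0,0,0],[0.002,-0.038,-0.125],0],
    [[0,0,0],[0.002,-0.044,-0.125],0],
    [[0,0,0],[0.002,-0.05,-0.125],0],
  ],
)

```text
time_s: 3.4
ee_pos: [0.5171, 0.0447, 0.0733]
ee_rot: [0.707, 0.707, -0.0, 0.0]
force: [-0.6, 0.0, 0.1]
gripper_width: -0.0001
grip_force: 0.0
```

arm_command(
  steps=[
    [[0,0,0],[0,-0.004,0],0],
    [[0,0,0],[0,-0.004,0],0],
    [[0,0,0],[0,-0.004,0],0],
  ],
)

```text
time_s: 3.78
ee_pos: [0.5171, 0.0412, 0.0733]
ee_rot: [0.707, 0.707, 0.0, -0.0]
force: [0.6, 1.0, 0.2]
gripper_width: -0.0002
grip_force: 0.0
```

```bash
python3 - <<'E'
from h import *
p,d=cap('top','t2'); c=p[145:215,215:370,::-1];cv2.imwrite('pics/t2c.png',cv2.resize(c,None,fx=5,fy=5,interpolation=cv2.INTER_CUBIC))
E
```

```text
(no output)
```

View pics/t2c.png

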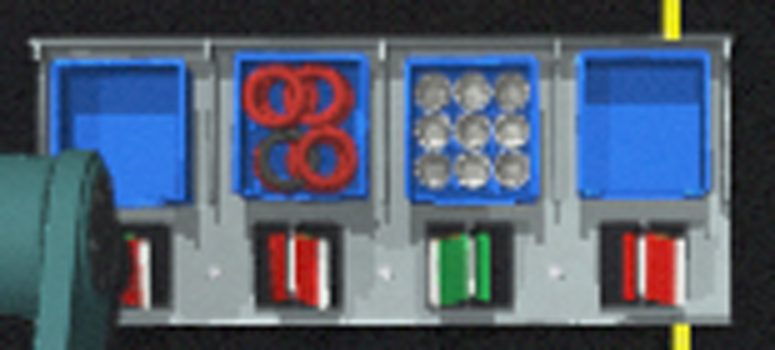

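Tag 1 now shows red, with its white edge on the right at crop (145,275). Next I'll lift, move over the gap between tags 2 and 3, and descend.

arm_command(
  steps=[
    [[0,0,0],[0,0.004,0.03],0],
    [[0,0,0],[0,0,0.07],0],
    [[0,0,0],[0,-0.03,0.09],0],
    [[0,0,0],[0,-0.08,0.09],0],
    [[0,0,0],[0,-0.13,0.09],0],
    [[0,0,0],[0,-0.165,0.09],0],
    [[0,0,0],[0,-0.173,0.09],0],
    [[0,0,0],[0,-0.173,0.09],0],
    [[0,0,0],[0,-0.173,0.09],0],
  ],
)

```text
time_s: 4.95
ee_pos: [0.5172, -0.1307, 0.1633]
ee_rot: [0.707, 0.708, 0.0, -0.0]
force: [-0.3, -0.4, 0.8]
gripper_width: 0.0004
grip_force: 0.0
```

```bash
python3 - <<'E'
from h import *
from scipy.spatial.transform import Rotation as R
s=manip.read_state();p,d=cap('wrist','w2')
print(s['ee_pos'])
c=eyes.calibration('wrist');K=np.array(c['K']);T=np.array(c['T_tool_cam'])
v,u=np.mgrid[:400,:640]
P=np.stack([(u-K[0,2])/K[0,0]*d,-(v-K[1,2])/K[1,1]*d,-d],-1)@T[:3,:3].T+T[:3,3]
W=P@R.from_quat(s['ee_rot']).as_matrix().T+s['ee_pos']
m=((p.min(-1)>180)&(W[...,0]>.48)&(W[...,0]<.55)&(W[...,2]>.05)&(W[...,2]<.085)).astype('uint8')
n,l,st,cc=cv2.connectedComponentsWithStats(m)
for i in range(1,n):
    if st[i,4]>20: print(st[i],np.median(W[l==i],0).round(4))
E
```

```text
[ 0.51718349 -0.13065025  0.16331408]
[294 155  58  11 435] [ 0.5172 -0.0949  0.0661]
[295 240  14   7  43] [ 0.498  -0.1646  0.0605]
```

View pics/w2.png

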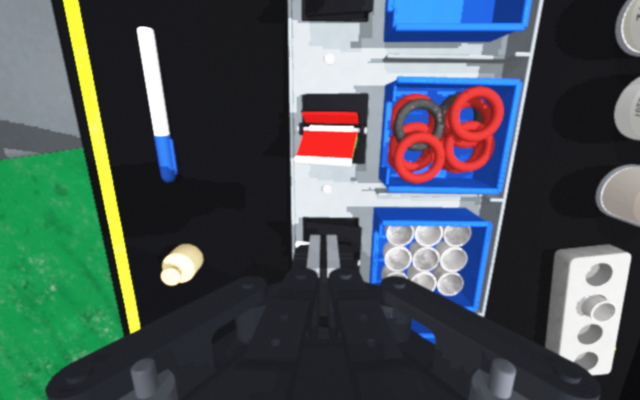

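The wrist view shows tag 2's white edge at (323,160), y = -0.095, and tag 3's edge at (302,243), y = -0.165. The finger is centred between them, so I'll go down and sweep towards +y.

arm_command(
  steps=[
    [[0,0,0],[0,0,-0.04],0],
    [[0,0,0],[0,0,-0.075],0],
    [[0,0,0],[0,0,-0.09],0],
    [[0,0,0],[0,0.006,-0.09],0],
    [[0,0,0],[0,0.014,-0.09],0],
    [[0,0,0],[0,0.02,-0.09],0],
    [[0,0,0],[0,0.026,-0.09],0],
    [[0,0,0],[0,0.032,-0.09],0],
    [[0,0,0],[0,0.038,-0.09],0],
    [[0,0,0],[0,0.044,-0.09],0],
    [[0,0,0],[0,0.05,-0.09],0],
    [[0,0,0],[0,0.056,-0.09],0],
  ],
)

```text
time_s: 6.5
ee_pos: [0.5171, -0.0755, 0.0733]
ee_rot: [0.707, 0.707, 0.0, -0.0]
force: [-0.7, 0.0, -0.4]
gripper_width: -0.0004
grip_force: 0.0
```

arm_command(
  steps=[
    [[0,0,0],[0,0.001,0],0],
    [[0,0,0],[0,0.001,0],0],
    [[0,0,0],[0,-0.002,0.03],0],
    [[0,0,0],[0,0,0.08],0],
    [[0,0,0],[-0.05,-0.05,0.13],0],
    [[0,0,0],[-0.1,-0.1,0.15],0],
    [[0,0,0],[-0.15,-0.14,0.15],0],
    [[0,0,0],[-0.15,-0.19,0.15],0],
    [[0,0,0],[-0.15,-0.24,0.15],0],
    [[0,0,0],[-0.15,-0.24,0.15],0],
    [[0,0,0],[-0.15,-0.24,0.15],0],
  ],
)

```text
time_s: 7.88
ee_pos: [0.3669, -0.3158, 0.223]
ee_rot: [0.707, 0.707, 0.0, -0.001]
force: [-0.3, 0.0, -0.8]
gripper_width: 0.0
grip_force: 0.0
```

```bash
python3 - <<'E'
from h import *
p,d=cap('top','t3'); c=p[145:260,215:370,::-1];cv2.imwrite('pics/t3c.png',cv2.resize(c,None,fx=5,fy=5,interpolation=cv2.INTER_CUBIC))
P=pts('top',d)
for u0,u1 in((225,250),(262,285),(295,320),(330,356)):
    m=np.zeros(d.shape,bool);m[190:209,u0:u1]=1
    m&=(p.min(-1)>170)&(P[...,2]>.055)&(P[...,2]<.085);print(m.sum(),np.median(P[m],0).round(4) if m.any() else '')
E
```

```text
21 [0.5198 0.0174 0.0678]
25 [ 0.5189 -0.0542  0.0665]
24 [ 0.517  -0.1689  0.0655]
26 [ 0.5144 -0.3291  0.0669]
```

View pics/t3c.png

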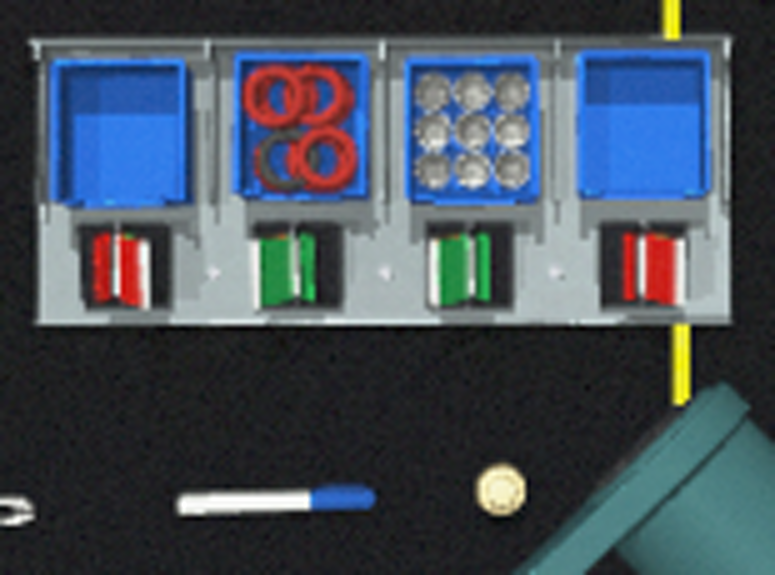

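From the left, the tags now read red (empty), green (rings), green (crucibles) and red (empty). All four lie fully over, the edges are at rest height, and the bins, marker and weight look undisturbed.

```bash
python3 -c "
from bench import job_done
print(job_done())"
```

```text
the job is handed in; nothing more can be done
None
```

I pushed over the two wrong tags (leftmost bay to red, seal-rings bay to green) and handed the job in; the final top view shows all four tags matching their bins, with nothing else visibly moved, but `job_done()` gave no verdict.

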